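# Lift a cast lever out of its die and hold it level over the rebuild fixture

## Task

Lift the cast lever out of the open die, gripping it across its arm at its balance point, and carry it to the two-pin fixture. Finish while still holding it: level and still, its big hub centred over the thick pin and its small eye over the thin pin, with its underside about 4 cm above the pin tops, touching nothing but the gripper. Leave the other things on the bench where they are.

Things in the scene. Friction and masses are not known exactly. Their poses are not given: they have to be found in the camera images.
- lever: Loose cast steel lever, 0.5 kg: hub (44 mm across, 26 high, 16 bore) at -x, straight arm 14 mm wide, 18 high, round eye (32 across, 18 high, 12 bore) at +x; bores 140 mm apart, flat underside. Origin: underside, midway between bores; x from hub to eye, z up. Lies in the die with 2 mm play, underside 22 mm above the table. Balance point: on the arm, 22.5 mm from the middle towards the hub.
- lever_balance (a point): Balance point (centre of mass) of the lever: on the arm's middle line, 11 mm above the underside, 47.5 mm from the hub's axis towards the eye. Axes as the lever's.
- lever_hub (a point): Centre of the big hub's bore, at the lever's underside
- lever_eye (a point): Centre of the small eye's bore, at the lever's underside
- die: Fixed dark steel open die: plate 240 x 120 mm, 10 thick, with a pocket at each end: seats 22 mm above the table, walls to 36 mm, open above. Within 55 mm of the middle along x there is only the 10 mm plate, so the arm bridges a gap, 12 mm over the plate, with room for fingers on both sides. Origin: centre of underside; x from hub pocket to eye pocket, z up. The lever comes out straight up.
- fixture: Fixed grey plate 230 x 110 x 12 mm on the table with two upright steel pins 140 mm apart: thick (15 mm) at -x, thin (11 mm) at +x, each with a collar at its foot, tops 57 mm above the table. Origin: centre of underside; x from thick to thin pin, z up. Of die and fixture one stands on the robot's left, the other on its right, either way.
- big_pin_top (a point): Centre of the top of the thick pin (for the hub)
- small_pin_top (a point): Centre of the top of the thin pin (for the eye)
- bush: Bystander, not to be moved: short brass bush (26 mm across, 16 mm high) standing on the fixture plate beside the line between the pins. Origin: centre of its underside
- bearing: Bystander, not to be moved: steel bearing ring, 42 mm across, 14 mm high, on the table midway between die and fixture. Origin: centre of its underside
- cup: Bystander, not to be moved: small open brass cup, 52 mm across, 35 mm high, on the table midway between die and fixture. Origin: centre of its underside
- screwdriver: Bystander, not to be moved: screwdriver with yellow handle, far side of the table. Origin: underside, on its long middle line
- wrench: Bystander, not to be moved: steel wrench, right-hand side of the table. Origin: underside, on its long middle line
- meter: Bystander, not to be moved: orange multimeter, 150 x 75 x 35 mm, left-hand side of the table. Origin: centre of its underside
- greasetin: Bystander, not to be moved: grey round tin, 70 mm across, 70 mm high, far side of the table. Origin: centre of its underside
Not all that is in view belongs to the job. Of the things that look like the lever, the smallest one is meant.

How it is judged:
By the outcome, as a careful person would: the job done as asked, in the order asked, and still so for the second after the job is handed in, while the arm keeps its last pose, push and grip.
It also fails if it takes over 40 s, if anything falls off the work surface, if the arm or the gripper's body presses on something with over 40 N, if the wrist force passes 120 N, or if a joint passes its speed limit or range.

## Robot

A 6-joint arm with a two-finger parallel gripper is mounted at the origin on the work surface. World frame = base frame: x ahead of the robot, y to its left, z up, the work surface at z = 0. Lengths are in mm, angles in rad, forces in N, time in s.
With the tool pointing down it reaches from about 400 to 925 mm from the base axis. Payload 12.5 kg.
Tool frame: the origin (TCP) lies between the finger pads; the fingertips stand 11 mm ahead of it and the grasp point (between the pads) lies 8 mm behind it (env.tip_extent is the distance from the TCP to the fingertips, in mm); x points along the fingers, z is the direction in which the jaws open and shut, and the axes are right-handed (so a half turn about x gives the same grasp; the last joint's range is limited). The gripper opens to 95 mm and grips with 3 to 60 N. Pads are 20 mm wide; open, the fingers measure 119 mm over their backs; the gripper's body (75 mm by 180 mm) begins 59 mm behind the grasp point.
Start: joints at [-1.258, 0.491, 1.559, -0, 1.092, -0.106], TCP at [254.189, -570.993, 225.661] pointing down, gripper open.
Joint ranges: [-3.1, 3.1], [-0.84, 2.19], [0.05, 2.79], [-1.13, 4.28], [0.06, 2.93], [-2.69, 2.69]. Speed limits (rad/s): [2.22, 2.22, 2.79, 3.14, 3.14, 3.14].

## Interface

Orientations are given as [roll, pitch, yaw] about the fixed x, y, z axes, in that order (R = Rz(yaw) Ry(pitch) Rx(roll)).
In Python, from cell import status, imaging, env gives the robot as it stands. The module is installed in compiled form; this text tells all that it offers.
- The arm moves only by the tool apply_moves, never from a script. Its argument "increments" is a list of rows, each a list of 5 numbers: the closure, from 0 (fully open) to 1 (shut), then the shift along the tool's x, y, z in mm, then the turn about the tool's x in degrees. A call has 1 to 10 rows; each row shifts and turns the commanded pose from where the row before left it, along the tool's axes as they then stand; what a row does not reach is not made up. A row lasts 1/10 s, in which the tool goes at most 50 mm and 8.59 degrees, less where a joint would pass 70% of its speed; a pose out of reach is approached as far as the arm can. A call with a gripper value outside its range is refused whole. The fingers move at their own pace and stop on an object; the grip force is fixed at half the most. Time passes only in rows, so rows that do not move let the fingers close. It gives the time, the measured TCP pose, the force and the opening at its end, in the units of the state.
- status.state(): the state, without advancing time (a new reading comes with each control period).
- imaging.read_camera(name): name is "scene" or "top"; returns a dict with "pixels" (420x560x3 uint8, red, green, blue), "fovy" (degrees; the focal length in pixels is half the picture's height over the tangent of half this angle, whatever the lens; pixels are square), "cx", "cy" (the principal point, pixels), "distortion" ([k1, k2, p1, p2, k3] as OpenCV has them; the pictures are not rectified), "R" (3x3) and "t" (3): a world point X has camera coordinates R X + t. Camera axes: x right, y down, z forward; pixel columns grow to the right and rows downward; lengths in mm; the calibration is good to about 2 mm. A picture is of the moment at which its call begins. There is no depth.
- env.job_done(): hands the job in, once; it reports no verdict.
The state is a dict: "t": time; "joints": joint angles; "qvel": joint speeds; "tau": joint torques, N m; "eef_pos": TCP position; "tcp_rot": TCP orientation; "ft_force": force on the tool from outside, world axes, zero at the start; "moment": the same for the moment, N m; "opening": opening from 0.0 (shut) to 1.0 (fully open).
Only numpy, scipy, OpenCV 4.12 (cv2) and the standard library are available. Lean on these libraries where they do the work, as an engineer would, in place of code of your own. Each camera call takes 0.05 s, during which the arm holds its last target. There are 200 camera calls.

## Working session

There is one attempt and no reset: what is moved stays moved. The work goes in short steps, Python scripts to look and compute and a tool call to move; the robot and the scene stay as the last step left them, time stands still between calls to the robot, and variables do not carry over. Pictures are saved under pics/ and viewed, about 8 in all and at most 12, crops included, and the job is handed in when it is done.

Besides the shell and the picture viewer there is one more tool, called as a command line: name --pt "numbers of a row" for each row, then --argument value for the rest. apply_moves: Moves the arm, as the interface text tells. Its arguments: {"type":"object","properties":{"increments":{"type":"array"}},"required":["increments"]}

```bash
mkdir -p pics
cat > h.py <<'E'
import numpy as np, cv2
from cell import status, imaging, env
def K(c):
    f=210/np.tan(np.radians(c["fovy"])/2); return np.array([[f,0,c["cx"]],[0,f,c["cy"]],[0,0,1.]])
def toplane(c,px,z):
    u=cv2.undistortPoints(np.array(px,float).reshape(-1,1,2),K(c),np.array(c["distortion"],float)).reshape(-1,2)
    R=np.array(c["R"]);t=np.array(c["t"]);C=-R.T@t
    d=np.c_[u,np.ones(len(u))]@R
    return C+d*((z-C[2])/d[:,2])[:,None]
def proj(c,X):
    return cv2.projectPoints(np.array(X,float).reshape(-1,1,3),cv2.Rodrigues(np.array(c["R"]))[0],np.array(c["t"],float),K(c),np.array(c["distortion"],float))[0].reshape(-1,2)
def save(c,name,crop=None,s=1):
    im=cv2.cvtColor(c["pixels"],cv2.COLOR_RGB2BGR)
    if crop: x0,y0,x1,y1=crop; im=im[y0:y1,x0:x1]
    cv2.imwrite("pics/"+name,cv2.resize(im,None,fx=s,fy=s,interpolation=cv2.INTER_CUBIC))
E
python3 - <<'E'
from h import *
a=imaging.read_camera("top");b=imaging.read_camera("scene")
save(a,"top0.png",s=1.4);save(b,"scene0.png",s=1.4)
for c in(a,b):print(c["fovy"],c["distortion"],-np.array(c["R"]).T@np.array(c["t"]),np.array(c["R"]).round(2).tolist())
print(status.state(),env.tip_extent)
E
```

```text
47.67456475327436 [-0.15451758  0.          0.          0.          0.        ] [ 241.21344983   -2.15492651 1632.53882159] [[0.01, -1.0, 0.0], [-0.99, -0.01, -0.14], [0.15, 0.0, -0.99]]
49.20520365706548 [-0.08034834  0.          0.          0.          0.        ] [1335.13221468 -143.44574603 1024.16399361] [[0.16, 0.99, 0.0], [0.72, -0.12, -0.68], [-0.67, 0.11, -0.73]]
{'t': 0.1, 'joints': array([-1.25764954e+00,  4.91481003e-01,  1.55939564e+00,  1.60327131e-05,
        1.09173102e+00, -1.05589458e-01]), 'qvel': array([ 1.23252195e-03, -1.83021621e-03, -1.94546474e-03,  1.24952280e-03,
        4.74108158e-05,  8.01590012e-04]), 'tau': array([ 4.94544336e-03, -6.13618469e+01, -2.58605844e+01,  6.94885617e-02,
        4.70420870e-02, -5.11933843e-05]), 'eef_pos': array([ 254.09229502, -570.78255578,  225.12908831]), 'tcp_rot': array([3.02199397, 1.56978122, 1.86992649]), 'ft_force': array([0.17826875, 0.02079579, 1.03072012]), 'moment': array([0.02390958, 0.01680068, 0.02234272]), 'opening': 0.9992195366870724} 11.0
```

View pics/top0.png

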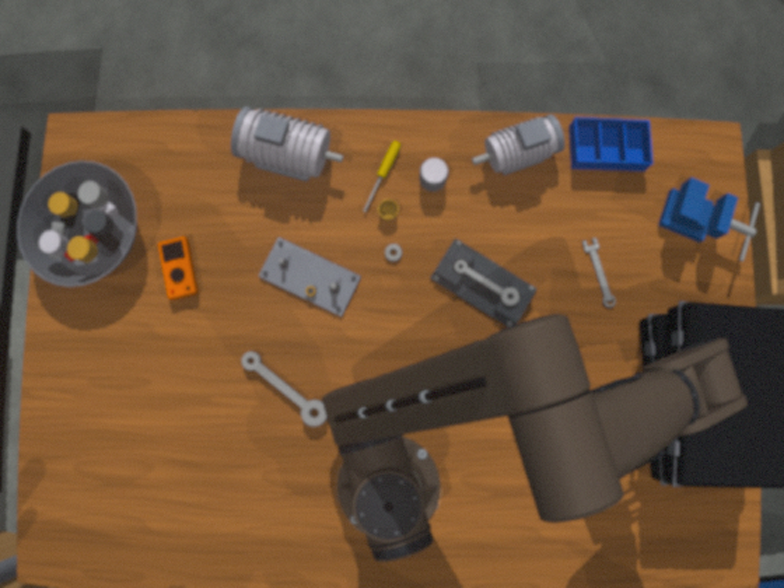

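View pics/scene0.png

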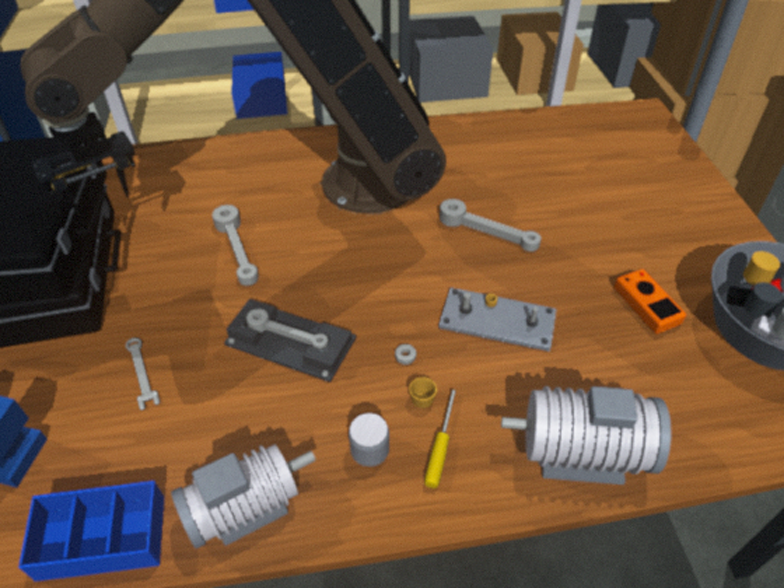

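The top view (1.4x pixels) shows the die on the robot's right, with a lever in it: eye at about (461,267), hub at about (510,297). The fixture is on the left, with pin tops at about (284,262) and (335,287).

Things that could be taken for the lever:
- The one in the die, scene (257,318)-(320,340).
- A loose one at scene (227,215)-(247,272).
- A larger loose one at scene (453,212)-(531,240), top (313,412)-(250,360).

I choose the one in the die, which is the smallest. Close crops next.

Run:
```python
from h import *
a=imaging.read_camera("top");b=imaging.read_camera("scene")
A=cv2.cvtColor(a["pixels"],cv2.COLOR_RGB2BGR);B=cv2.cvtColor(b["pixels"],cv2.COLOR_RGB2BGR)
r=lambda im,x,y:cv2.resize(im[y:y+73,x:x+98],None,fx=4,fy=4,interpolation=cv2.INTER_CUBIC)
cv2.imwrite("pics/crop1.png",np.vstack([np.hstack([r(A,300,165),r(A,175,163)]),np.hstack([r(B,155,205),r(B,308,195)])]))
```

```text
(no output)
```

View pics/crop1.png

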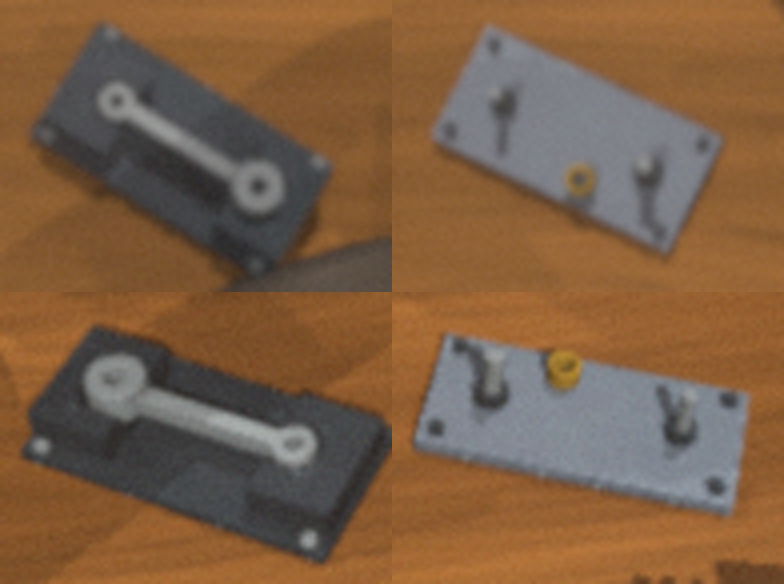

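The crops confirm the choice. The small lever lies in the die, with its hub at crop (258,186) top and (115,380) scene, and its eye at (116,100) and (293,442). The thick pin top is at crop (648,165) top and (491,355) scene. The thin pin top is at (500,97) top and (686,398) scene. The bush stands beside the pin line, on the robot's side.

Run:
```python
from h import *
a=imaging.read_camera("top");b=imaging.read_camera("scene")
f=lambda l,x0,y0:[((x+.5)/4-.5+x0,(y+.5)/4-.5+y0) for x,y in l]
def tri(pa,pb):
    P=[]
    for c,p in((a,pa),(b,pb)):
        X0=toplane(c,p,0);X1=toplane(c,p,100);P.append((X0,(X1-X0)/np.linalg.norm(X1-X0,axis=1)[:,None]))
    out=[]
    for i in range(len(pa)):
        M=np.zeros((3,3));v=np.zeros(3)
        for X,d in P:
            Q=np.eye(3)-np.outer(d[i],d[i]);M+=Q;v+=Q@X[i]
        out.append(np.linalg.solve(M,v))
    return np.array(out)
la=f([(258,186),(116,100)],300,165);lb=f([(115,380-292),(293,442-292)],155,205)
pa=f([(256,165),(108,97)],175,163);pb=f([(99,355-292),(294,398-292)],308,195)
for n,qa,qb,zs in(("lever",la,lb,(48,40)),("pins",pa,pb,(57,57))):
    print(n,"tri",tri(qa,qb).round(1).tolist())
    for c,q in((a,qa),(b,qb)):
        X=np.array([toplane(c,[q[i]],zs[i])[0] for i in(0,1)]);d=X[1]-X[0]
        print(X.round(1).tolist(),"len",np.hypot(*d[:2]).round(1),"yaw",np.degrees(np.arctan2(d[1],d[0])).round(1))
# plates by colour
for c,nm in((a,"top"),(b,"scene")):
    hsv=cv2.cvtColor(c["pixels"],cv2.COLOR_RGB2HSV)
    for n,m,z,ctr in(("fixture",(hsv[...,1]<90)&(hsv[...,2]>60),12,(210,198)if nm=="top" else (355,228)),("die",hsv[...,1]<100,10,(345,200)if nm=="top" else (207,242))):
        m=m.astype(np.uint8)*255;w=np.zeros_like(m);w[ctr[1]-40:ctr[1]+40,ctr[0]-55:ctr[0]+55]=m[ctr[1]-40:ctr[1]+40,ctr[0]-55:ctr[0]+55]
        w=cv2.morphologyEx(w,cv2.MORPH_CLOSE,np.ones((5,5)))
        k=max(cv2.findContours(w,0,cv2.CHAIN_APPROX_NONE)[0],key=cv2.contourArea)
        X=toplane(c,k.reshape(-1,2),z)[:,:2].astype(np.float32);(cx,cy),s,an=cv2.minAreaRect(X)
        print(nm,n,(round(cx,1),round(cy,1)),np.round(s,1),round(an,1))
print(toplane(a,[(392/1.4,252/1.4),(388/1.4,208/1.4)],14).round())
```

```text
lever tri [[460.0, -287.4, 47.6], [532.8, -167.6, 43.8]]
[[459.9, -288.8, 48.0], [533.4, -169.2, 40.0]] len 140.4 yaw 58.4
[[460.6, -285.9, 48.0], [529.9, -166.5, 40.0]] len 138.0 yaw 59.9
pins tri [[477.5, 136.8, 59.7], [535.2, 265.0, 54.0]]
[[477.5, 134.8, 57.0], [533.9, 262.0, 57.0]] len 139.1 yaw 66.1
[[475.3, 139.8, 57.0], [537.8, 266.4, 57.0]] len 141.3 yaw 63.7
top fixture (507.2, 202.6) [234.5 115.9] 65.1
top die (453.2, -265.1) [345.8 158.4] 58.7
scene fixture (509.8, 203.8) [232.1 121. ] 65.2
scene die (490.7, -231.2) [255.7 129.5] 58.4
[[570.  -3.  14.]
 [682.   9.  14.]]
```

```bash
cat >> h.py <<'E'
from scipy.spatial.transform import Rotation as Ro
def plan(target,axis_yaw):
    "target TCP (world mm), lever axis yaw deg: shift in tool axes and turn"
    s=status.state();R=Ro.from_euler("xyz",s["tcp_rot"]).as_matrix()
    d=np.array(target)-s["eef_pos"]
    zh=np.degrees(np.arctan2(R[1,2],R[0,2]))
    turn=[((zh-(axis_yaw+q)+180)%360-180) for q in(90,-90)]
    print("pos",s["eef_pos"].round(1),"rot",R.round(3).tolist(),"world d",d.round(1),"tool d",(R.T@d).round(1),"jaw yaw",zh.round(2),"turn",np.round(turn,2),"q",s["joints"].round(2),"F",s["ft_force"].round(1),"op",s["opening"].round(3),"t",s["t"])
E
python3 -c "
from h import *
plan([484.6,-246.8,130],58.9)"
```

```text
Traceback (most recent call last):
  File "h.py", line 23, in plan
    print("pos",s["eef_pos"].round(1),"rot",R.round(3).tolist(),"world d",d.round(1),"tool d",(R.T@d).round(1),"jaw yaw",zh.round(2),"turn",np.round(turn,2),"q",s["joints"].round(2),"F",s["ft_force"].round(1),"op",s["opening"].round(3),"t",s["t"])
                                                                                                                                                                                                                      ^^^^^^^^^^^^^^^^^^
AttributeError: 'float' object has no attribute 'round'
```

```bash
sed -i 's/s\["opening"\].round(3)/round(s["opening"],3)/' h.py
python3 -c "
from h import *
plan([484.6,-246.8,130],58.9)"
```

```text
pos [ 254.2 -570.9  225.4] rot [[-0.0, 0.914, 0.407], [0.0, 0.407, -0.914], [-1.0, 0.0, -0.0]] world d [230.4 324.1 -95.4] tool d [  95.5  342.3 -202.4] jaw yaw -66.0 turn [145.1 -34.9] q [-1.26  0.49  1.56 -0.    1.09 -0.11] F [-0.4 -0.7 -1.3] op 1.002 t 0.3
```

apply_moves --pt "0.2 4 20 -12 0" --pt "0.3 10 36 -21 0" --pt "0.4 10 36 -21 0" --pt "0.4 10 36 -21 0" --pt "0.4 10 36 -21 0" --pt "0.4 10 36 -21 0" --pt "0.4 10 36 -21 0" --pt "0.4 10 36 -21 0" --pt "0.4 10 36 -21 0" --pt "0.4 10 34 -21 0"

```text
t: 1.3
eef_pos: [485.8, -246.8, 131.3]
tcp_rot: [0.486, 1.57, -0.666]
ft_force: [0.3, -0.4, 0.2]
opening: 0.604
```

apply_moves --pt "0.4 0 0 0 -4" --pt "0.4 0 0 0 -7" --pt "0.4 0 0 0 -7" --pt "0.4 0 0 0 -7" --pt "0.4 0 0 0 -6" --pt "0.4 0 0 0 -4" --pt "0.4 0 0 0 0"

```text
t: 2.0
eef_pos: [484.9, -248.3, 131.6]
tcp_rot: [-0.854, 1.571, -1.394]
ft_force: [-0.6, -0.0, -0.1]
opening: 0.603
```

```bash
python3 -c "
from h import *
plan([484.6,-246.8,80],58.9)
b=imaging.read_camera('scene');a=imaging.read_camera('top')
A,B=[cv2.cvtColor(c['pixels'],cv2.COLOR_RGB2BGR) for c in(a,b)]
r=lambda im,x,y:cv2.resize(im[y:y+120,x:x+130],None,fx=3,fy=3,interpolation=cv2.INTER_CUBIC)
cv2.imwrite('pics/near1.png',np.hstack([r(A,285,140),r(B,140,160)]))
print(proj(a,status.state()['eef_pos']),proj(b,status.state()['eef_pos']))
"
```

```text
pos [ 484.9 -248.3  131.6] rot [[0.0, 0.514, 0.858], [-0.0, 0.858, -0.514], [-1.0, -0.0, 0.0]] world d [ -0.3   1.5 -51.6] tool d [51.6  1.1 -1. ] jaw yaw -30.95 turn [-1.7985e+02  1.5000e-01] q [-0.59  0.5   1.86 -0.    0.79 -0.05] F [-0.6 -0.  -0.1] op 0.603 t 2.0
[[356.15771955 199.75353988]] [[192.69342436 211.1827783 ]]
```

View pics/near1.png

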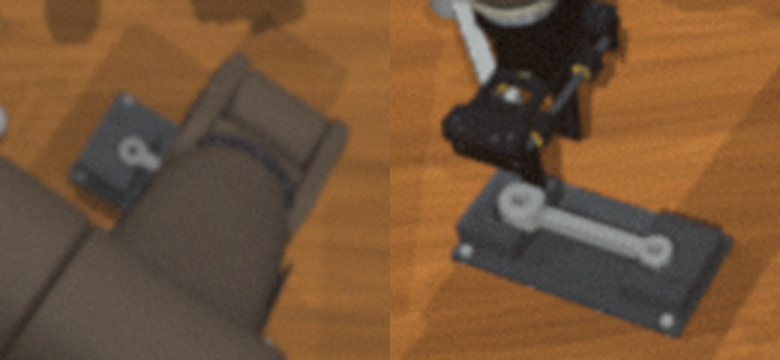

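Only the scene camera sees the work; the arm hides the top view. There the open fingers, about (540,165) and (575,115) in the crop, straddle the line above the lever's arm on the hub side. The arm's own reading matches the target, so I descend.

apply_moves --pt "0.4 15 1 -1 0" --pt "0.4 20 0 0 0" --pt "0.4 20 0 0 0" --pt "0.4 18 0 0 0" --pt "0.4 12 0 0 0" --pt "0.4 0 0 0 0"

```text
t: 2.7
eef_pos: [484.1, -246.6, 45.4]
tcp_rot: [3.119, 1.569, 2.577]
ft_force: [0.0, 0.2, -1.1]
opening: 0.598
```

```bash
python3 -c "
from h import *
plan([484.6,-246.8,26],58.9)
b=imaging.read_camera('scene')
save(b,'near2.png',(140,170,280,290),5)
X=np.array([484.6,-246.8]);d=np.array([.5165,.8563]);n=np.array([-d[1],d[0]])
print(((proj(b,[[*(X+d*e),40] for e in(-10,0,10)])-[140,170])*5).round())
"
```

```text
pos [ 484.1 -246.6   45.4] rot [[-0.002, 0.516, 0.857], [0.001, 0.857, -0.516], [-1.0, 0.0, -0.002]] world d [  0.5  -0.2 -19.4] tool d [19.4  0.1  0.6] jaw yaw -31.07 turn [-1.7997e+02  3.0000e-02] q [-0.59  0.63  1.92 -0.    0.6  -0.05] F [ 0.   0.2 -1.1] op 0.598 t 2.7
[[274. 311.]
 [290. 316.]
 [306. 321.]]
```

View pics/near2.png

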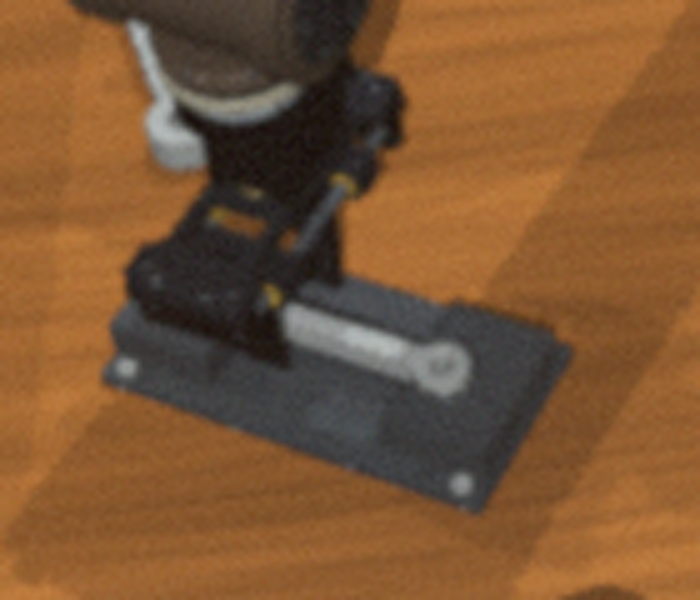

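The near finger, at about (270,350) in the crop, stands on the camera side of the lever's arm. The far finger, about (335,260), stands beyond it. The straddle is right, so I go down and close.

apply_moves --pt "0.4 10 0 0.5 0" --pt "0.4 9 0 0 0" --pt "0.4 0 0 0 0" --pt "0.6 0 0 0 0" --pt "0.75 0 0 0 0" --pt "0.8 0 0 0 0" --pt "0.82 0 0 0 0" --pt "0.83 0 0 0 0" --pt "0.84 0 0 0 0" --pt "0.85 0 0 0 0"

```text
t: 3.75
eef_pos: [484.6, -246.9, 27.6]
tcp_rot: [-3.123, 1.57, 2.619]
ft_force: [-3.1, 2.2, 3.3]
opening: 0.159
```

apply_moves --pt "0.9 0 0 0 0" --pt "1 0 0 0 0" --pt "1 0 0 0 0" --pt "1 0 0 0 0"

```text
t: 4.15
eef_pos: [484.4, -246.8, 27.6]
tcp_rot: [3.098, 1.569, 2.557]
ft_force: [-5.0, 1.5, 4.3]
opening: 0.145
```

apply_moves --pt "1 -2 0 0 0" --pt "1 -4 0 0 0" --pt "1 -6 0 0 0" --pt "1 -8 0 0 0" --pt "1 -10 0 0 0" --pt "1 -10 0 0 0" --pt "1 0 0 0 0" --pt "1 0 0 0 0"

```text
t: 4.95
eef_pos: [485.1, -247.2, 68.0]
tcp_rot: [-0.121, 1.57, -0.662]
ft_force: [-0.1, 0.4, -5.9]
opening: 0.148
```

```bash
python3 -c "
from h import *
plan([484.6,-246.8,105],58.9); print(status.state()['moment'])
b=imaging.read_camera('scene')
save(b,'lift.png',(140,150,280,270),5)
"
```

```text
pos [ 485.1 -247.2   68. ] rot [[0.001, 0.515, 0.857], [-0.001, 0.857, -0.515], [-1.0, -0.0, 0.001]] world d [-0.5  0.4 37. ] tool d [-37.    0.1  -0.6] jaw yaw -31.0 turn [-1.799e+02  1.000e-01] q [-0.59  0.59  1.9  -0.    0.64 -0.05] F [-0.1  0.4 -5.9] op 0.148 t 4.95
[-0.07124982 -0.03828649  0.00869734]
```

View pics/lift.png

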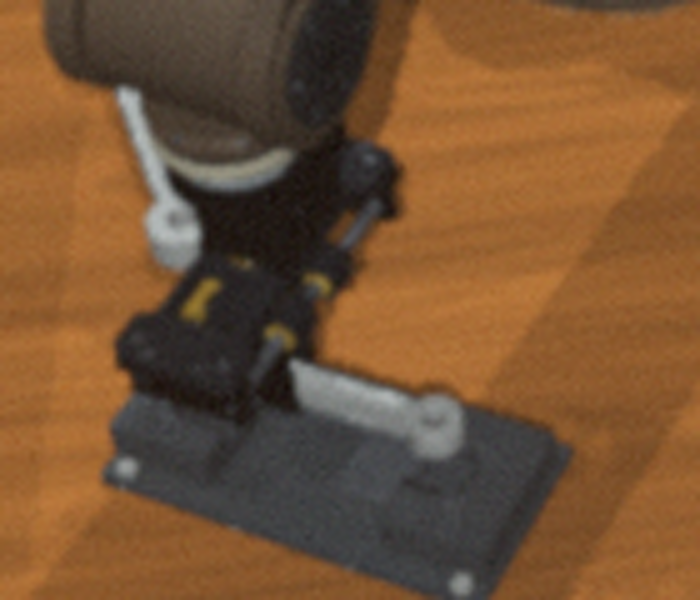

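The lever is out of the die and held, with its eye at crop (435,418). I check that it is level by measuring the eye against its projected place, and read the force a few more times.

```bash
python3 -c "
from h import *
b=imaging.read_camera('scene');s=status.state()
print(s['ft_force'],s['moment'],s['eef_pos'])
for e in ([532,-168],[533.4,-169.2],[529.9,-166.5]):
  for z in (70.4,75.4,80.4,85.4): print(e,z,((proj(b,[*e,z])[0]-[140,150])*5+2).round(1))
im=b['pixels'][150:270,140:280];hsv=cv2.cvtColor(im,cv2.COLOR_RGB2HSV)
m=((hsv[...,1]<60)&(hsv[...,2]>95)).astype(np.uint8);m[:,:55]=0
n,l,st,ce=cv2.connectedComponentsWithStats(m);print([(st[i].tolist(),ce[i].round(1).tolist()) for i in range(1,n) if st[i,4]>60])
"
```

```text
[ 0.41537595  0.13217499 -5.15360252] [-0.0184865  -0.02933958 -0.0650417 ] [ 484.82584862 -247.09316148   67.43794088]
[532, -168] 70.4 [433.9 430.6]
[532, -168] 75.4 [433.1 424.7]
[532, -168] 80.4 [432.2 418.7]
[532, -168] 85.4 [431.4 412.7]
[533.4, -169.2] 70.4 [431.9 432.9]
[533.4, -169.2] 75.4 [431.1 426.9]
[533.4, -169.2] 80.4 [430.2 421. ]
[533.4, -169.2] 85.4 [429.3 415. ]
[529.9, -166.5] 70.4 [436.4 427.3]
[529.9, -166.5] 75.4 [435.6 421.4]
[529.9, -166.5] 80.4 [434.7 415.4]
[529.9, -166.5] 85.4 [433.9 409.4]
[([58, 72, 35, 20, 332], [76.6, 81.5])]
```

Level within what can be seen, with the eye about half a pixel from its projected place. Load is 5.2 N, as it should be. I raise it and carry it over.

apply_moves --pt "1 -5 0 0 0" --pt "1 -12 0 0 0" --pt "1 -12 0 0 0" --pt "1 -5 0 0 0" --pt "1 0 12 -7 0" --pt "1 0 22 -12.4 0" --pt "1 0 30 -17 0" --pt "1 0 30 -17 0" --pt "1 0 30 -17 0" --pt "1 0 30 -17 0"

```text
t: 6.05
eef_pos: [488.8, -68.2, 101.6]
tcp_rot: [-2.96, 1.571, 2.782]
ft_force: [1.3, -0.2, -5.1]
opening: 0.144
```

apply_moves --pt "1 0 30 -17 0" --pt "1 0 30 -17 0" --pt "1 0 30 -17 0" --pt "1 0 30 -17 0" --pt "1 0 30 -17 0" --pt "1 0 30 -17 0" --pt "1 0 22 -12.4 0" --pt "1 0 12 -7 0" --pt "1 0 5 0 -3" --pt "1 0 0 0 -3.1"

```text
t: 7.05
eef_pos: [497.8, 180.9, 101.5]
tcp_rot: [-1.78, 1.571, -2.212]
ft_force: [-0.6, -1.5, -5.1]
opening: 0.143
```

apply_moves --pt "1 0 0 0 0" --pt "1 0 0 0 0" --pt "1 0 0 0 0" --pt "1 0 0 0 0"

```text
t: 7.45
eef_pos: [498.1, 179.9, 101.6]
tcp_rot: [-0.631, 1.571, -1.067]
ft_force: [-0.0, -0.4, -5.0]
opening: 0.147
```

```bash
python3 -c "
from h import *
plan([497.3,181.1,102.6],65.1); print(status.state()['moment'])
b=imaging.read_camera('scene');a=imaging.read_camera('top')
A,B=[cv2.cvtColor(c['pixels'],cv2.COLOR_RGB2BGR) for c in(a,b)]
r=lambda im,x,y:cv2.resize(im[y:y+120,x:x+130],None,fx=6,fy=6,interpolation=cv2.INTER_CUBIC)
cv2.imwrite('pics/place_t.png',r(A,160,130)[:,:,:]);cv2.imwrite('pics/place_s.png',r(B,295,150)[:600])
"
```

```text
pos [498.1 179.9 101.6] rot [[0.0, 0.422, 0.907], [-0.0, 0.907, -0.422], [-1.0, -0.0, 0.0]] world d [-0.8  1.2  1. ] tool d [-1.   0.8 -1.3] jaw yaw -24.97 turn [ 1.7993e+02 -7.0000e-02] q [ 0.22  0.52  1.92 -0.    0.7   0.66] F [-0.  -0.4 -5. ] op 0.147 t 7.45
[-0.02443868 -0.07471621 -0.00860626]
```

View pics/place_s.png

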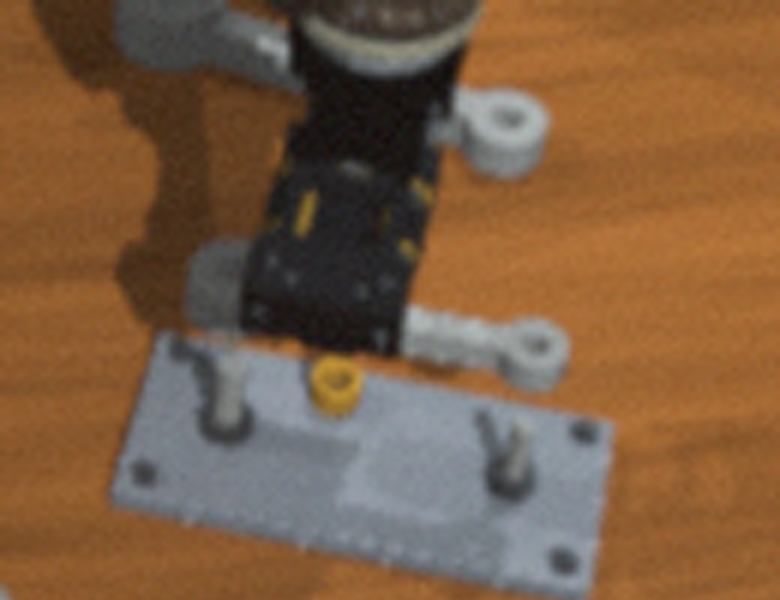

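The scene crop shows the lever held clear of the fixture. Its eye is centred at about (534,345) above the thin pin, whose top is at (522,425). The hub is partly hidden at about (218,283), above the thick pin with its top at (230,365). The bush is untouched at (335,385). Now the top view.

View pics/place_t.png

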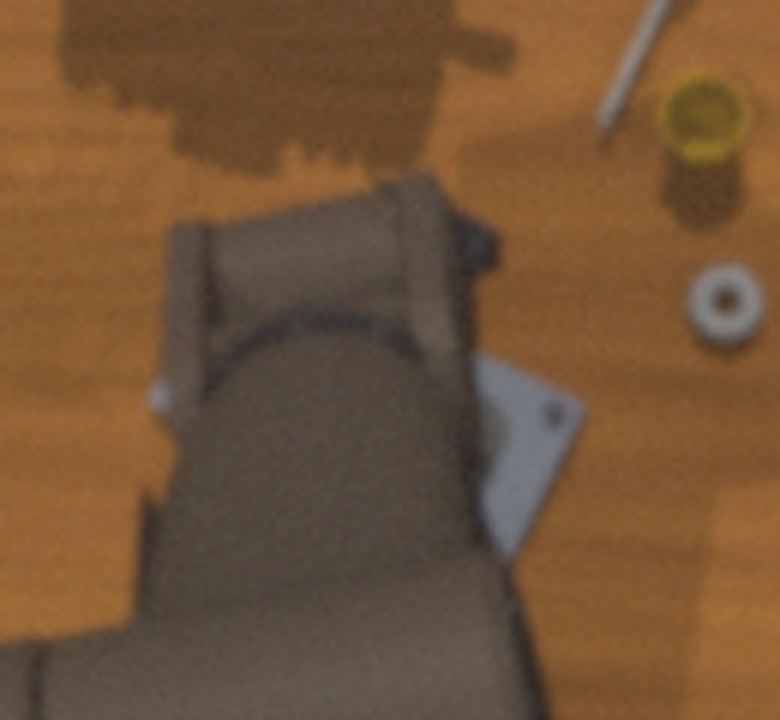

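```bash
python3 -c "
from h import *
b=imaging.read_camera('scene');a=imaging.read_camera('top')
f=lambda x,y:[(295+(x+.5)/6-.5,150+(y+.5)/6-.5)]
print('eye scene',[toplane(b,f(*p),114)[0].round(1) for p in((534,342),(538,346))])
print('pins again',toplane(b,f(230,358),57),toplane(b,f(523,424),57))
hub=np.array([476.4,137.3]);d=np.array([.421,.907]);
for h in ([476.4,137.3],[475.3,139.8],[477.5,134.8]):
  th=np.linspace(0,6.283,200);P=proj(b,np.c_[h[0]+22*np.cos(th),h[1]+22*np.sin(th),np.full(200,122)]);P2=proj(b,np.c_[h[0]+22*np.cos(th),h[1]+22*np.sin(th),np.full(200,96)])
  print('hub outline left x',((P[:,0].min()-295)*6).round(),((P2[:,0].min()-295)*6).round(),'top y',((P[:,1].min()-150)*6).round(),'bot y',((P2[:,1].max()-150)*6).round())
"
```

```text
eye scene [array([534.8, 265.1, 114. ]), array([537.5, 266.2, 114. ])]
pins again [[471.2143506  142.32982578  57.        ]] [[534.91590149 269.1939919   57.        ]]
hub outline left x 183.0 179.0 top y 236.0 bot y 342.0
hub outline left x 188.0 184.0 top y 233.0 bot y 340.0
hub outline left x 178.0 175.0 top y 238.0 bot y 345.0
```

The arm hides the lever in the top view. The two cameras' pin readings differ by a few mm, so I check the fixture centre independently from its four corner holes, which are symmetric about the centre.

```bash
python3 -c "
from h import *
b=imaging.read_camera('scene');a=imaging.read_camera('top')
fa=[(175+(x-392+.5)/4-.5,163+(y+.5)/4-.5) for x,y in((494,46),(659,232),(449,131),(703,145))]
fb=[(295+(x+.5)/6-.5,150+(y+.5)/6-.5) for x,y in((182,350),(563,560),(145,472),(585,431))]
for c,p in((a,fa),(b,fb)):
  # refine each hole: dark-weighted centroid
  g=cv2.cvtColor(c['pixels'],cv2.COLOR_RGB2GRAY).astype(float)
  X=toplane(c,p,12)[:,:2];print(X.round(1).tolist(),X[:2].mean(0).round(1),X[2:].mean(0).round(1))
  for i,j in((0,2),(1,3),(0,3),(2,1)):
    d=X[j]-X[i];print('  side',np.hypot(*d).round(1),(np.degrees(np.arctan2(d[1],d[0]))).round(1),end='')
  print()
"
```

```text
[[587.5, 276.7], [426.2, 127.8], [511.7, 313.1], [502.3, 91.6]] [506.9 202.2] [507.  202.4]
  side 84.1 154.3  side 84.3 -25.4  side 203.7 -114.7  side 204.1 -114.8
[[421.8, 133.0], [583.5, 281.1], [497.8, 97.4], [507.1, 317.4]] [502.6 207. ] [502.5 207.4]
  side 84.0 -25.1  side 84.6 154.6  side 203.2 65.2  side 202.7 65.0
```

The holes give a very consistent result: centre (507.0,202.3) from the top and (502.6,207.2) from the scene, with 65.1° yaw and sides of 84 and 204 mm in both. My first pin-top picks were therefore a few mm off. In the scene view the held lever's middle comes out at about (505.5,201.7). Combining the views, the correction is about (-2,+4.3) mm in world, plus 1 mm up.

apply_moves --pt "1 -0.5 1.5 -1.8 0" --pt "1 -0.5 1.5 -1.8 -0.1" --pt "1 0 0 0 0" --pt "1 0 0 0 0" --pt "1 0 0 0 0"

```text
t: 8.25
eef_pos: [496.2, 184.3, 102.6]
tcp_rot: [-0.591, 1.571, -1.024]
ft_force: [0.2, 0.2, -5.6]
opening: 0.145
```

```bash
python3 -c "
from h import *
plan([496.1,184.2,102.6],65.2); s=status.state();print(s['ft_force'],s['moment'],s['qvel'].round(4))
cs=[imaging.read_camera('scene') for _ in range(8)];b=cs[0]
im=np.mean([c['pixels'] for c in cs],0).astype(np.uint8);b['pixels']=im
save(b,'place2.png',(310,170,410,245),8)
# predicted pixel (crop) of things if aligned with the hole-derived scene-frame fixture
F=np.array([502.8,206.8]);d=np.array([np.cos(np.radians(65.1)),np.sin(np.radians(65.1))])
q=lambda X:((proj(b,X)-[310,170]+.5)*8-.5).round(1).tolist()
print('want eye top',q([*(F+70*d),115]),'now wanted pin tops',q([[*(F-70*d),57],[*(F+70*d),57]]))
th=np.linspace(0,6.283,400)
for n,c,r,z0,z1 in(('hub',F-70*d,22,97,123),('eye',F+70*d,16,97,115)):
  P=np.array(sum([q(np.c_[c[0]+r*np.cos(th),c[1]+r*np.sin(th),th*0+z]) for z in(z0,z1)],[]));print(n,'want bbox',P.min(0),P.max(0))
"
```

```text
pos [496.2 184.3 102.6] rot [[0.0, 0.419, 0.908], [-0.0, 0.908, -0.419], [-1.0, -0.0, 0.0]] world d [-0.1 -0.1 -0. ] tool d [ 0.  -0.1  0. ] jaw yaw -24.8 turn [-180.    0.] q [ 0.23  0.52  1.92 -0.    0.7   0.66] F [ 0.2  0.2 -5.6] op 0.145 t 8.25
[ 0.2477362   0.18015071 -5.59986993] [ 2.21202536e-05 -5.16094575e-02 -1.99930573e-02] [-0.0018  0.0009 -0.0002  0.0005 -0.0006 -0.0007]
want eye top [[604.8, 287.1]] now wanted pin tops [[190.8, 321.4], [578.2, 399.6]]
hub want bbox [137.4 147.6] [269.5 289.6]
eye want bbox [550.1 253.5] [651.7 357. ]
```

View pics/place2.png

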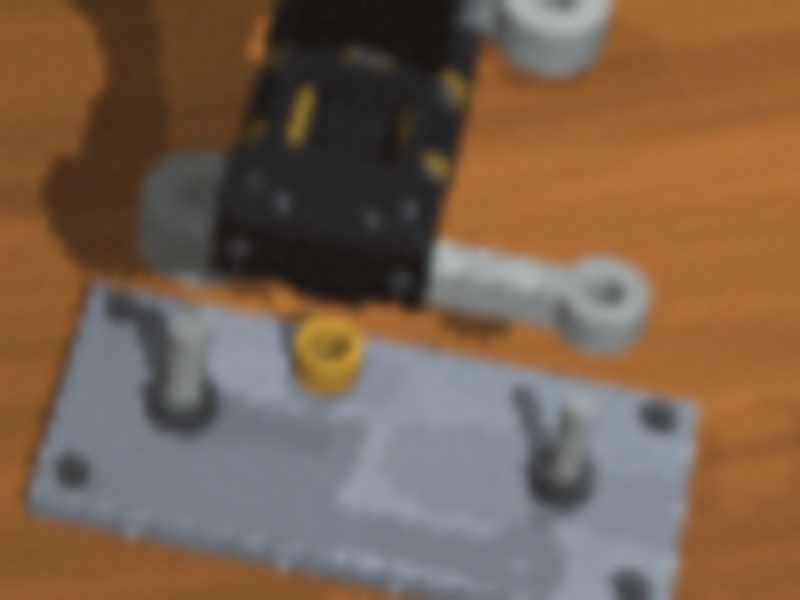

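The scene view now agrees with the aligned positions. The eye's box is (553-651, 257-355) against the wanted (550-652, 254-357). The hub's left and top edges are at 139 and 151 against 137 and 148. The pin tops, about (190,318) and (578,403), fit the hole-derived (191,321) and (578,400). The hub and eye offsets are equal, so the lever is level, and the joints are at rest. I hand it in.

```bash
python3 -c "
from cell import env
print(env.job_done())"
```

```text
the job is handed in; nothing more can be done
None
```

I gripped the small lever across its arm at the balance point, lifted it straight out of the die and carried it to the fixture. I handed the job in at about 9 s of robot time, with the lever still held; no verdict is reported.

**Last checks:**
- **Alignment:** in the scene view the eye and the visible part of the hub are within about 1 mm of their places over the thin and thick pins.
- **Height:** the underside is at about 97 mm, 40 mm above the pin tops. This is worked out from the arm's readings, not measured directly.
- **Level and still:** the hub and eye are offset from their expected places by the same amount, so the lever is level, and the joints are at rest.
- **Load:** the wrist reads about 5–5.6 N against an expected 4.9 N, and the jaws are open 13.8 mm on the 14 mm arm.
- **Bystanders:** the bush, bearing and cup stood where they were in the last views. The other bystanders I did not re-check one by one.

**What disagreed:**
- **First pin positions:** my first pin-top readings were about 4 mm off. I corrected them from the fixture's corner holes and moved the lever about 5 mm.
- **Between cameras:** the two cameras place the fixture 4–5 mm apart. After allowing for each camera's offset the estimates agree to about 1.6 mm, and the lever is within about 1.2 mm of both.
- **Not checked from above:** the arm hid the lever in the top view, so the final alignment rests on the scene camera alone, with the hub partly hidden by the gripper.

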